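# Load the handle blanks into the feed tube and lock it at the feed head

### The arm

A 7-joint arm with a two-finger parallel gripper is mounted at the origin on the work surface. World frame = base frame: x ahead of the robot, y to its left, z up, the work surface at z = 0. Lengths are in m, angles in rad, forces in N, time in s.
With the tool pointing down it reaches from about 0.35 to 0.9 m from the base axis. Payload 8.1 kg.
Tool frame: the origin (TCP) lies between the finger pads; the fingertips stand 25 mm ahead of it and the grasp point (between the pads) lies 6 mm ahead of it; z points along the fingers, y is the direction in which the jaws open and shut (so a half turn about z gives the same grasp; the last joint's range is limited). The gripper opens to 92 mm and grips with 3 to 60 N. Pads are 19 mm wide; open, the fingers measure 130 mm over their backs; the gripper's body (75 mm by 190 mm) begins 47 mm behind the grasp point.
Start: joints at [-1.364, 0.434, 0.025, 1.573, -0.012, 1.134, -0.075], TCP at [0.191, 0.595, 0.252] pointing down, gripper open.
Joint ranges: [-2.62, 2.62], [-0.44, 2.09], [-1.27, 1.32], [0.08, 2.57], [-1.32, 4.46], [0.12, 2], [-2.74, 2.74]. Speed limits (rad/s): [2.22, 2.22, 3.01, 3.01, 3.14, 3.14, 3.14].

### API

Orientations are given as a rotation vector (axis times angle).
In Python, from cell import * gives the robot as it stands.
- The arm moves only by the shell command python3 -m jog 'ROWS' [FORCE]. ROWS is JSON, one flat list of numbers, 5 for each row, row after row: the finger opening in mm, from 0 to 91.8, then the shift along the tool's x, y, z in units of 40 mm (1.0 is 40 mm), then the turn about the tool's z in units of 6 degrees (1.0 is 6 degrees). A call has 1 to 20 rows; each row shifts and turns the pose as measured when the row begins, along the tool's axes as they then stand; what a row does not reach is not made up. A row lasts 1/12 s, in which the tool goes at most 41.7 mm and 7.16 degrees, less where a joint would pass 70% of its speed; a pose out of reach is approached as far as the arm can. A call is refused whole if a number of a shift passes 1 or a number of a turn 1, either way. A call with a gripper value outside its range is refused whole. The fingers move at their own pace and stop on an object; FORCE is the grip in N (left out, the last holds). Time passes only in rows, so rows that do not move let the fingers close. It gives the time, the measured TCP pose, the force and the opening at its end, in the units of the state.
- observe(): the state, without advancing time (a new reading comes with each control period).
- get_image(name): name is "side" or "top" or "wrist"; returns the picture (400x640x3 uint8, red, green, blue); there is no depth.
- camera_params(name): a dict with "intrinsics" (3x3 intrinsics, pixels), "xyz" and "orientation" of the camera in the world. Camera axes: x right, y down, z forward; pixel columns grow to the right and rows downward; lengths in m; the calibration is good to about 2 mm. The wrist camera is an equidistant fisheye: a pixel r from the principal point sees the ray r / f radians off the axis. A picture is of the moment at which its call begins: read the wrist's pose just before it. camera_params takes no time and is no camera call; for the wrist camera it gives the pose at the moment of the call.
- sign_off(): hands the job in, once; it reports no verdict.
The state is a dict: "clock": time; "joints": joint angles; "dq": joint speeds; "joint_efforts": joint torques, N m; "position": TCP position; "ee_rot": TCP orientation; "force": force on the tool from outside, world axes, zero at the start; "ft_torque": the same for the moment, N m; "width": opening from 0.0 (shut) to 1.0 (fully open).
Only numpy, scipy, OpenCV 4.12 (cv2) and the standard library are available. Lean on these libraries where they do the work, as an engineer would, in place of code of your own. Each camera call takes 0.05 s, during which the arm holds its last target. There are 200 camera calls.

### The job

Drop the two slim handle blanks end to end into the leaning feed tube, the longer one first and the shorter one on top of it. Then pinch the sprung lock tab against the post on the carriage, keep it pinched while you slide the carriage all the way to the feed head, and let go so that it locks there. Leave the thick blank and everything else on the bench where it is.

Things in the scene. Friction and masses are not known exactly. Their poses are not given: they have to be found in the camera images.
- long_blank: The long slim handle blank: plain light wood cylinder, 42 mm in diameter, 100 mm long, ends chamfered 3 mm, about 0.1 kg, standing upright on the bench. Origin at the centre of its underside, z along its axis. Both ends are alike.
- short_blank: The short slim handle blank: as the long one, 42 mm in diameter but 72 mm long, standing upright. Origin at the centre of its underside, z along its axis.
- long_blank_mid (a point): Middle of the long blank: on its axis, 50 mm from either end.
- short_blank_mid (a point): Middle of the short blank: on its axis, 36 mm from either end.
- tube (a point): Plywood feed tube on the carriage, leaning 30 deg, mouth to the robot's side. Origin: centre of its inner floor; z up its axis to the mouth, y along the carriage's travel. Bore 52 mm, straight to z = 185 mm, then a small flared lip to z = 196 mm (74 across outside); on its lower side (-x) a tongue 24 mm wide runs on to z = 234 mm, splayed 0.1 rad outwards. 20 mm wide slot down its upper, far side. A blank let go in the mouth in line with it slides down.
- grip (a point): Point between the steel post and the sprung tab, 17 mm below their tops (94 mm over the bench), 115 mm from the tube towards -y: pinch here from above. x from post to tab, y the way to the feed head, z up. Post 14 mm thick, 32 wide along y, on the -x side; tab 10 thick, 28 wide, on the +x side; outer faces 18 mm from this point, 12 mm gap between; 28 mm over both when pressed. Tab foot 36 mm over the bench.
- tab (a joint): Travel of the sprung lock tab towards the post, m: 0 as it stands (locked), 0.008 fully pressed. The spring takes 4 N to start, 9 N fully pressed. Beyond 0.006 the carriage is free; let go, it springs out and its pawl drops between rack teeth (18 mm apart), locking the carriage with 2.5 mm of play.
- carriage (a joint): Travel of the carriage along its bed towards the feed head, m: 0 as it stands (loading place), 0.09 at its end stop (feed place), in the +y direction of grip. Slides with about 2 N of friction when unlocked. A place for the pawl is at both ends.
- slide_base: The bed the carriage runs on, fixed to the bench: a board 180 mm by 370 mm, 20 mm thick, with the grey feed head (a metal block 130 x 55 mm, top 120 mm over the bench) at its +y end, from 152 to 208 mm along y. Origin on the bench, under the carriage's tube side at travel 0; y along the travel. The tube's rim is 225 mm over the bench, the tip of its tongue 265 mm.
- thick_blank: A thicker blank that is not for the tube: wooden cylinder 62 mm in diameter, 85 mm tall, standing upright. Origin at the centre of its underside. To be left alone.
- near_gouge: a wood-carver's gouge lying flat, round wooden handle 110 to 120 mm long and 27 mm thick, steel blade 95 mm; origin under the joint of handle and blade, x towards the cutting edge. To be left alone
- gouge_a: a wood-carver's gouge lying flat, round wooden handle 110 to 120 mm long and 27 mm thick, steel blade 95 mm; origin under the joint of handle and blade, x towards the cutting edge. To be left alone
- gouge_b: a wood-carver's gouge lying flat, round wooden handle 110 to 120 mm long and 27 mm thick, steel blade 95 mm; origin under the joint of handle and blade, x towards the cutting edge. To be left alone
- gouge_c: a wood-carver's gouge lying flat, round wooden handle 110 to 120 mm long and 27 mm thick, steel blade 95 mm; origin under the joint of handle and blade, x towards the cutting edge. To be left alone
- mallet: Round carver's mallet lying down, 240 mm long, head 76 mm in diameter. Origin under the middle of its head, handle to -x. To be left alone.
- carved_ox: Small carved wooden ox standing on four legs, 110 mm long, 90 mm tall. Origin under its middle. It stands at the left front, near the robot (a like one at the far edge is fixed). To be left alone.
- finish_jar: Jar with a steel cap, 68 mm in diameter, 85 mm tall. Origin at the centre of its underside. To be left alone.
There are look-alikes about, which are no part of the job. What is shaped like the short_blank but green is not meant.

How it is judged:
By the outcome, as a careful person would: the job done as asked, in the order asked, and still so for the second after the job is handed in, with the robot touching nothing.
It also fails if it takes over 64 s, if anything falls off the work surface, if the arm or the gripper's body presses on something with over 40 N, if the wrist force passes 120 N, or if a joint passes its speed limit or range.

## Working session

There is one attempt and no reset: what is moved stays moved. The work goes in short steps, Python scripts to look and compute and a shell command to move; the robot and the scene stay as the last step left them, time stands still between calls to the robot, and variables do not carry over. Pictures are saved under pics/ and viewed, about 8 in all and at most 12, crops included, and the job is handed in when it is done.

```bash
ls; mkdir -p pics
python3 - <<'E'
from cell import *
import cv2,numpy as np
s=observe();print({k:np.round(v,3).tolist() for k,v in s.items()})
for n in("side","top"):
    im=get_image(n);cv2.imwrite(f"pics/{n}0.png",im[:,:,::-1])
    print(n,camera_params(n))
E
```

```text
pics
{'clock': 0.0, 'joints': [-1.364, 0.435, 0.025, 1.574, -0.012, 1.134, -0.075], 'dq': [0.001, 0.0, -0.0, 0.0, -0.002, 0.0, -0.0], 'joint_efforts': [-0.0, -66.786, 0.985, -31.447, -0.06, 0.043, 0.0], 'position': [0.19, 0.595, 0.251], 'ee_rot': [-0.485, -3.104, 0.002], 'force': [-0.034, -0.289, -0.248], 'ft_torque': [0.004, -0.035, -0.009], 'width': 0.998}
side {'intrinsics': array([[477.49531311,   0.        , 332.15273835],
       [  0.        , 477.49531311, 202.37693737],
       [  0.        ,   0.        ,   1.        ]]), 'xyz': array([-0.12151538, -1.19133657,  1.11117579]), 'orientation': array([-2.18639777,  0.59897832, -0.25428213])}
top {'intrinsics': array([[506.51996007,   0.        , 324.31804704],
       [  0.        , 506.51996007, 185.42263092],
       [  0.        ,   0.        ,   1.        ]]), 'xyz': array([ 0.39551832, -0.05196914,  1.6885833 ]), 'orientation': array([-2.18276203,  2.19919704, -0.05926982])}
```

View pics/side0.png

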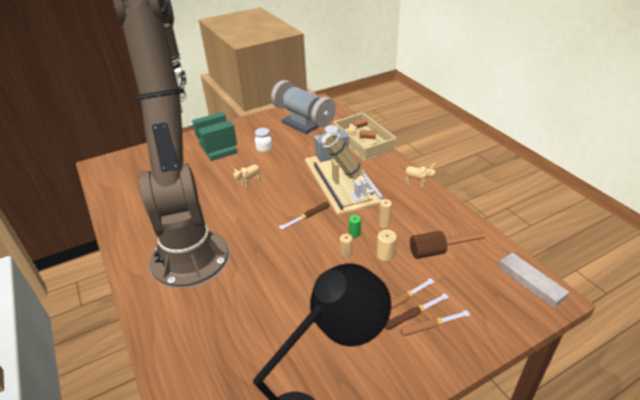

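View pics/top0.png

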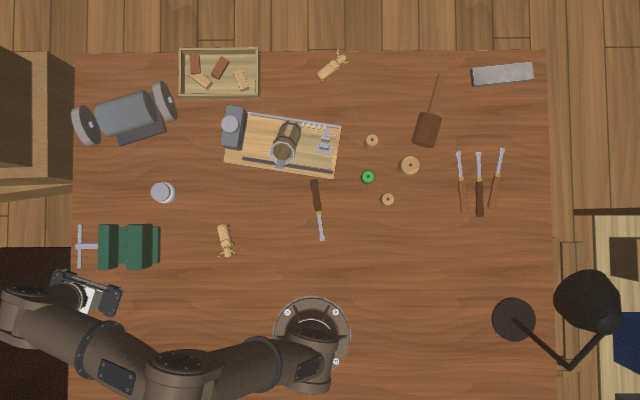

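The top view shows: long blank ≈(372,140), short ≈(388,199), thick ≈(410,165), green look‑alike ≈(368,177), tube ≈(285,145), post/tab ≈(326,140). In the side view they are at (385,213), (346,243), (387,245), (355,226). I choose the slim, plain-wood ones, and check them in one crop.

```bash
cat > h.py <<'E'
from cell import *
import cv2,numpy as np
from scipy.spatial.transform import Rotation as R
def ray(n,u,v,cp=None):
    c=cp or camera_params(n);K=c["intrinsics"];a=(u-K[0,2])/K[0,0];b=(v-K[1,2])/K[1,1]
    if n=="wrist":
        r=np.hypot(a,b);s=np.sinc(r/np.pi);d=np.array([a*s,b*s,np.cos(r)])
    else: d=np.array([a,b,1.])
    return np.array(c["xyz"]),R.from_rotvec(c["orientation"]).apply(d)
def onplane(n,u,v,z,cp=None):
    o,d=ray(n,u,v,cp);return o+d*(z-o[2])/d[2]
def proj(n,p,cp=None):
    c=cp or camera_params(n);K=c["intrinsics"];q=R.from_rotvec(c["orientation"]).inv().apply(np.array(p)-c["xyz"])
    if n=="wrist":
        t=np.arctan2(np.hypot(q[0],q[1]),q[2]);q=np.array([*(q[:2]/np.hypot(q[0],q[1])*t),1])
    else:q=q/q[2]
    return (K@q)[:2]
def st():
    s=observe();M=R.from_rotvec(s["ee_rot"]).as_matrix()
    print("t%.2f"%s["clock"],"p",np.round(s["position"],4),"F",np.round(s["force"],1),"w",round(s["width"]*91.8,1));print("x",M[:,0].round(3),"y",M[:,1].round(3),"z",M[:,2].round(3),"q",np.round(s["joints"],2))
    return np.array(s["position"]),M
def rows(target,yaw=None):
    """shift in row units (40mm) along current tool axes to TCP target; yaw turn in 6deg units"""
    p,M=st();print("shift units",np.round(M.T@(np.array(target)-p)/0.04,2))
E
python3 - <<'E'
from h import *
t=cv2.imread("pics/top0.png");s=cv2.imread("pics/side0.png")
a=cv2.resize(t[95:215,215:430],None,fx=3.5,fy=3.5,interpolation=2)[:, :752]
b=cv2.resize(s[120:265,300:460],None,fx=2.5,fy=2.5,interpolation=2) if 0 else None
cv2.imwrite("pics/c1.png",a)
cv2.imwrite("pics/c2.png",cv2.resize(s[110:270,290:450],None,fx=3.7,fy=3.7,interpolation=2))
for nm,u,v,z in(("long",372,140,.1),("short",388,199,.072),("thick",410,165,.085),("green",368,177,.072)):
    p=onplane("top",u,v,z);print(nm,p.round(3),"side px top/bottom",proj("side",p).round(),proj("side",[p[0],p[1],0]).round())
for nm,u,v in(("c1",246,112),("c2",341,123),("c3",334,178),("c4",224,163)):print(nm,onplane("top",u,v,.02).round(3))
E
```

```text
long [ 0.629 -0.199  0.1  ] side px top/bottom [385. 203.] [383. 225.]
short [ 0.443 -0.25   0.072] side px top/bottom [345. 238.] [345. 254.]
thick [ 0.55  -0.32   0.085] side px top/bottom [386. 236.] [385. 255.]
green [ 0.514 -0.187  0.072] side px top/bottom [354. 219.] [354. 235.]
c1 [0.738 0.212 0.02 ]
c2 [ 0.698 -0.104  0.02 ]
c3 [ 0.515 -0.079  0.02 ]
c4 [0.568 0.284 0.02 ]
```

View pics/c1.png

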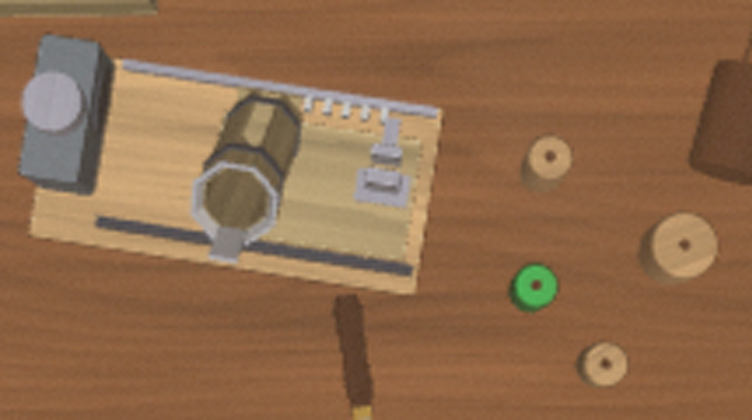

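View pics/c2.png

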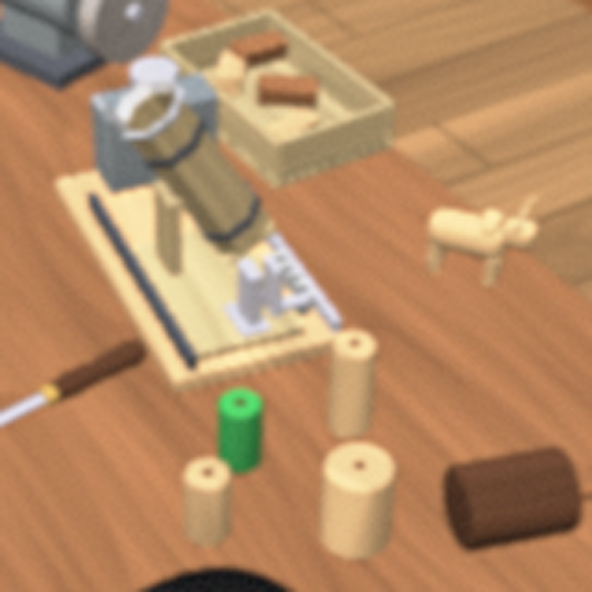

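The crop confirms it: long top (549,158), short (605,363), thick (685,245), green (535,287) in crop 1. Back-projected heights agree with the side view, and the board edge comes out at 367 mm against 370, so the slide's y axis is ≈(0.144,0.990). I go up, pass over the tube and look from there.

```bash
python3 -m jog '[91,0,0,-1,0, 91,0,0,-1,0, 91,0,0,-1,0, 91,0,0,-1,0, 91,-0.8,-0.58,0,-0.5, 91,-0.8,-0.58,0,-0.5, 91,-0.8,-0.58,0,-0.5, 91,-0.8,-0.58,0,0, 91,-0.8,-0.58,0,0, 91,-0.8,-0.58,0,0, 91,-0.8,-0.58,0,0, 91,-0.8,-0.58,0,0, 91,-0.8,-0.58,0,0]' 10
python3 - <<'E'
from h import *
st()
cv2.imwrite("pics/w1.png",get_image("wrist")[:,:,::-1]);print(camera_params("wrist"))
# rough: grip, rim centre & tongue tip by two-view triangulation (top crop, side crop)
def tri(a,b):
    o1,d1=ray("top",215+a[0]/3.5,95+a[1]/3.5);o2,d2=ray("side",290+b[0]/3.7,110+b[1]/3.7)
    k=np.linalg.lstsq(np.c_[d1,-d2],o2-o1,rcond=None)[0];p,q=o1+k[0]*d1,o2+k[1]*d2
    return ((p+q)/2).round(3),round(np.linalg.norm(p-q),4)
print("rim",tri((236,203),(150,110)))
print("grip top",onplane("top",215+384/3.5,95+166/3.5,.111).round(3))
E
```

```text
clock: 1.18
position: [0.4361, 0.335, 0.4145]
ee_rot: [-0.194, -3.13, 0.012]
force: [1.1, 0.8, -0.3]
width: 0.989
t1.18 p [0.4361 0.335  0.4145] F [ 1.1  0.8 -0.3] w 90.8
x [-0.992  0.124  0.006] y [ 0.124  0.992 -0.008] z [-0.007 -0.007 -1.   ] q [-0.89  0.22  0.18  1.48 -0.04  1.45  0.73]
{'intrinsics': array([[309.70691629,   0.        , 318.87625816],
       [  0.        , 309.70691629, 199.52229547],
       [  0.        ,   0.        ,   1.        ]]), 'xyz': array([0.35934641, 0.34007319, 0.54707763]), 'orientation': array([2.17036835, 1.90009715, 0.28573276])}
rim (array([0.577, 0.073, 0.219]), np.float64(0.004))
grip top [ 0.621 -0.05   0.111]
```

```bash
python3 -m jog '[91,-0.4,-0.8,0,-0.2, 91,-0.4,-0.8,0,0, 91,-0.4,-0.8,0,0, 91,-0.4,-0.8,0,0, 91,-0.4,-0.8,0,0, 91,-0.4,-0.8,0,0, 91,-0.4,-0.8,0,0, 91,-0.4,-0.8,0,0, 91,-0.4,-0.8,0,0, 91,-0.4,-0.8,0,0,91,0,0,0,0]'
python3 - <<'E'
from h import *
st();c=camera_params("wrist")
im=get_image("wrist")[:,:,::-1].copy();cv2.imwrite("pics/w2.png",im)
np.save("w2c.npy",c,allow_pickle=True);print(c["xyz"].round(3))
for p in([.577,.073,.219],[.621,-.05,.111],[.629,-.199,.1],[.443,-.25,.072]):
    q=proj("wrist",p,c);print(p,q.round());cv2.circle(im,tuple(int(x) for x in q),3,(0,0,255),1)
cv2.imwrite("pics/w2m.png",im)
E
```

```text
clock: 2.15
position: [0.5649, -0.0218, 0.4137]
ee_rot: [-0.184, -3.127, 0.026]
force: [-0.6, 0.0, -0.3]
width: 0.993
t2.15 p [ 0.5649 -0.0218  0.4137] F [-0.6  0.  -0.3] w 91.1
x [-0.993  0.117  0.008] y [ 0.117  0.993 -0.017] z [-0.01  -0.016 -1.   ] q [-0.37  0.26  0.41  1.46 -0.09  1.45  1.49]
[ 0.482 -0.01   0.547]
[0.577, 0.073, 0.219] [407. 184.]
[0.621, -0.05, 0.111] [308. 203.]
[0.629, -0.199, 0.1] [217. 215.]
[0.443, -0.25, 0.072] [175. 105.]
```

View pics/w2m.png

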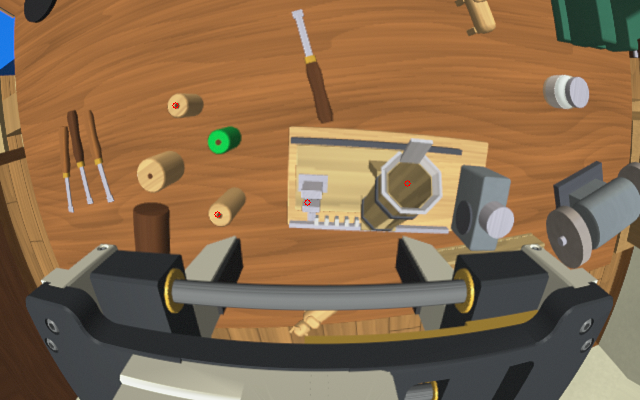

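Wrist view: mouth ring centre ≈(411,186), long blank's top hole ≈(219,215), post/tab ≈(310,195). The predicted markers match within about 3 px (3 mm).

Run:
```python
from h import *
c=np.load("w2c.npy",allow_pickle=True).item()
o1,d1=ray("wrist",410.5,186,c);o2,d2=ray("top",215+236/3.5,95+203/3.5)
k=np.linalg.lstsq(np.c_[d1,-d2],o2-o1,rcond=None)[0];print("rim tri",(o1+k[0]*d1).round(4),(o2+k[1]*d2).round(4), "plane .225",onplane("wrist",410.5,186,.225,c).round(4),onplane("top",215+236/3.5,95+203/3.5,.225).round(4))
print("tongue tip px417,142 at .265/.24",onplane("wrist",419,141,.265,c).round(3),onplane("wrist",419,141,.24,c).round(3))
print("long",onplane("wrist",219,215,.1,c).round(4),"short",onplane("wrist",175.5,105,.072,c).round(4))
L=(onplane("wrist",219,215,.1,c)+onplane("top",371.9,140.1,.1))/2
print(L.round(4));rows([L[0],L[1],.086])
```

```text
rim tri [0.5734 0.071  0.2403] [0.5726 0.0718 0.2402] plane .225 [0.578 0.075 0.225] [0.5745 0.0731 0.225 ]
tongue tip px417,142 at .265/.24 [0.523 0.075 0.265] [0.527 0.083 0.24 ]
long [ 0.6294 -0.1963  0.1   ] short [ 0.443  -0.2496  0.072 ]
[ 0.6289 -0.1976  0.1   ]
t2.20 p [ 0.5644 -0.0185  0.4135] F [-0.9  0.6 -0.2] w 90.9
x [-0.993  0.115  0.009] y [ 0.115  0.993 -0.015] z [-0.01  -0.014 -1.   ] q [-0.37  0.26  0.41  1.46 -0.09  1.45  1.49]
shift units [-2.19 -4.14  8.23]
```

```bash
python3 -m jog '[91,-0.36,-0.7,0.3,-0.15, 91,-0.36,-0.7,0.3,-0.15, 91,-0.36,-0.7,0.3,0, 91,-0.36,-0.7,0.3,0, 91,-0.36,-0.7,0.3,0, 91,-0.36,-0.7,0.3,0, 91,0,0,0.8,0, 91,0,0,0.8,0, 91,0,0,0.8,0, 91,0,0,0.3,0, 91,0,0,0,0]'
python3 - <<'E'
from h import *
rows([.629,-.1975,.086])
E
```

```text
clock: 3.12
position: [0.6388, -0.1866, 0.2232]
ee_rot: [-0.107, -3.127, 0.009]
force: [-0.2, -0.4, -0.1]
width: 0.993
t3.12 p [ 0.6388 -0.1866  0.2232] F [-0.2 -0.4 -0.1] w 91.2
x [-0.998  0.068  0.013] y [ 0.068  0.998 -0.006] z [-0.013 -0.005 -1.   ] q [-0.06  0.55  0.42  1.51 -0.22  1.14  1.9 ]
shift units [ 0.18 -0.27  3.43]
```

```bash
python3 -m jog '[91,0.18,-0.27,0.5,0.4, 91,0,0,0.7,0.3, 91,0,0,0.7,0, 91,0,0,0.7,0, 91,0,0,0.5,0, 91,0,0,0.2,0, 91,0,0,0,0]'
python3 - <<'E'
from h import *
rows([.629,-.1975,.086])
c=camera_params("wrist");im=get_image("wrist")[:,:,::-1].copy()
cv2.imwrite("pics/w3.png",im)
E
```

```text
clock: 3.7
position: [0.6342, -0.188, 0.0913]
ee_rot: [-0.214, -3.127, 0.002]
force: [-0.6, -0.3, 0.7]
width: 0.989
t3.70 p [ 0.6342 -0.188   0.0913] F [-0.6 -0.3  0.7] w 90.8
x [-0.991  0.136  0.007] y [ 0.136  0.991 -0.002] z [-0.007 -0.001 -1.   ] q [-0.03  0.67  0.38  1.66 -0.3   0.88  1.9 ]
shift units [ 0.1  -0.25  0.13]
```

View pics/w3.png

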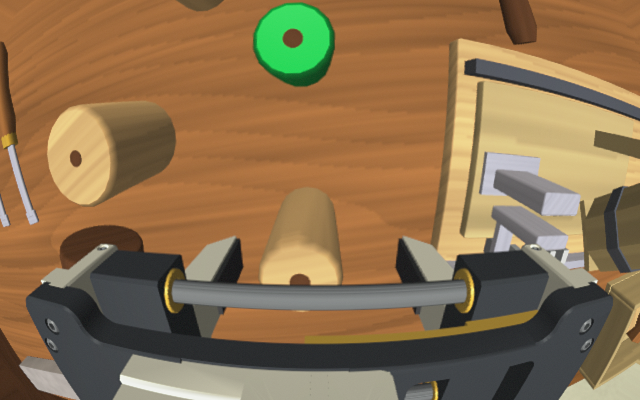

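The wrist view shows the long blank between the fingers, its hole at (300,281) left of the jaw centre (≈320), agreeing with the −10 mm y correction.

```bash
python3 -m jog '[91,0.1,-0.27,0.13,0.05, 91,0,0,0,0, 91,0,0,0,0, 30,0,0,0,0, 30,0,0,0,0, 30,0,0,0,0, 30,0,0,0,0, 30,0,0,0,0, 30,0,0,0,0, 30,0,0,0,0]' 8
python3 - <<'E'
from h import *
st()
E
```

```text
clock: 4.58
position: [0.6332, -0.2002, 0.0949]
ee_rot: [0.222, 3.128, -0.004]
force: [0.6, -0.3, 0.2]
width: 0.536
t4.58 p [ 0.6332 -0.2002  0.0949] F [ 0.6 -0.3  0.2] w 49.2
x [-0.99   0.141 -0.006] y [ 0.141  0.99  -0.002] z [ 0.005 -0.003 -1.   ] q [-0.02  0.67  0.38  1.66 -0.3   0.87  1.91]
```

```bash
python3 -m jog '[50,0.1,0,0.2,0, 50,0,0,0,0, 30,0,0,0,0, 30,0,0,0,0, 30,0,0,0,0, 30,0,0,0,0]' 8
python3 - <<'E'
from h import *
st()
E
```

```text
clock: 5.08
position: [0.6285, -0.1992, 0.0854]
ee_rot: [0.221, 3.129, -0.004]
force: [-0.3, 0.4, 0.1]
width: 0.458
t5.08 p [ 0.6285 -0.1992  0.0854] F [-0.3  0.4  0.1] w 42.1
x [-0.99   0.141 -0.005] y [ 0.141  0.99  -0.002] z [ 0.004 -0.003 -1.   ] q [-0.01  0.67  0.37  1.68 -0.31  0.85  1.92]
```

```bash
python3 -m jog '[30,0,0,-0.5,0, 30,0,0,-0.9,0, 30,0,0,-0.9,0, 30,0,0,-0.9,0, 30,0,0,-0.9,0, 30,0,0,-0.9,0, 30,0,0,-0.9,0, 30,0,0,-0.9,0, 30,0,0,-0.9,0, 30,0,0,-0.3,0, 30,0.35,0.8,0,0, 30,0.35,0.8,0,0, 30,0.35,0.8,0,0, 30,0.35,0.8,0,0, 30,0.35,0.8,0,0, 30,0.35,0.8,0,0, 30,0.35,0.8,0,0, 30,0.35,0.8,0,0, 30,0,0,0,0]'
python3 - <<'E'
from h import *
rows([.555,.0765,.325])
cv2.imwrite("pics/t4.png",get_image("top")[:,:,::-1]);cv2.imwrite("pics/s4.png",get_image("side")[:,:,::-1])
cv2.imwrite("pics/w4.png",get_image("wrist")[:,:,::-1])
E
```

```text
clock: 6.67
position: [0.5466, 0.0783, 0.4186]
ee_rot: [-0.238, -3.133, 0.008]
force: [0.1, 1.1, -1.0]
width: 0.456
t6.67 p [0.5466 0.0783 0.4186] F [ 0.1  1.1 -1. ] w 41.8
x [-0.989  0.151 -0.   ] y [ 0.151  0.989 -0.005] z [-0.    -0.005 -1.   ] q [-0.53  0.22  0.38  1.49 -0.08  1.45  1.26]
shift units [-0.21 -0.    2.34]
```

```bash
python3 -m jog '[30,-0.2,0,0.6,0, 30,0,0,0.7,0, 30,0,0,0.6,0, 30,0,0,0.2,0, 30,0,0,0,0]'
python3 - <<'E'
from h import *
rows([.555,.0765,.325])
w=get_image("wrist")[:,:,::-1];s=get_image("side")[:,:,::-1]
a=cv2.resize(w[100:320,220:500],None,fx=1.4,fy=1.4);b=cv2.resize(s[70:220,270:420],(396,396),interpolation=2)
cv2.imwrite("pics/m5.png",np.hstack([cv2.resize(a,(392,396)),b]))
E
```

```text
clock: 7.23
position: [0.5596, 0.0578, 0.3343]
ee_rot: [0.272, 3.122, -0.018]
force: [-0.7, -0.1, -0.5]
width: 0.46
t7.23 p [0.5596 0.0578 0.3343] F [-0.7 -0.1 -0.5] w 42.2
x [-0.985  0.173 -0.009] y [ 0.173  0.985 -0.011] z [ 0.007 -0.012 -1.   ] q [-0.5   0.27  0.38  1.63 -0.09  1.25  1.3 ]
shift units [0.19 0.44 0.23]
```

View pics/m5.png

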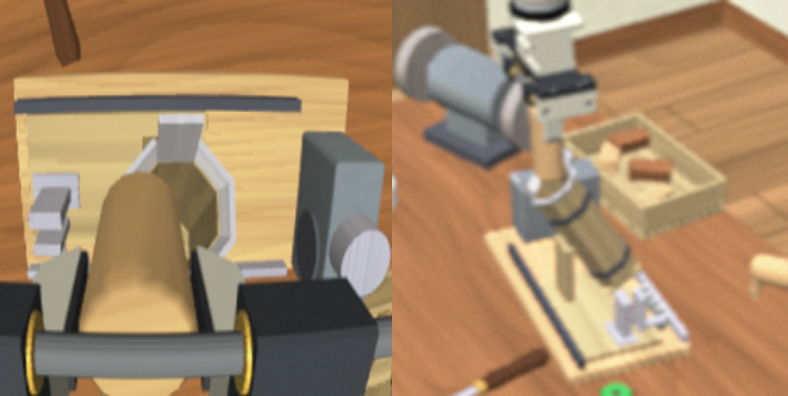

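The blank's bottom sits left of the mouth (crop x 150 against 185), agreeing with the measured +18 mm y error. I correct in place before going down.

```bash
python3 -m jog '[30,0.19,0.44,0,-0.28, 30,0,0,0,0, 30,0,0,0,0]'
python3 - <<'E'
from h import *
rows([.555,.0765,.31])
E
```

```text
clock: 7.58
position: [0.5576, 0.0769, 0.3402]
ee_rot: [0.226, 3.118, -0.014]
force: [0.3, 0.2, -0.2]
width: 0.456
t7.58 p [0.5576 0.0769 0.3402] F [ 0.3  0.2 -0.2] w 41.9
x [-0.989  0.144 -0.016] y [ 0.144  0.99  -0.008] z [ 0.015 -0.01  -1.   ] q [-0.52  0.27  0.37  1.62 -0.09  1.26  1.29]
shift units [ 0.07 -0.01  0.75]
```

```bash
python3 -m jog '[30,0.05,0,0.3,0, 30,0,0,0.3,0, 30,0,0,0.15,0, 30,0,0,0,0]'
python3 - <<'E'
from h import *
rows([.556,.0765,.29])
E
```

```text
clock: 7.92
position: [0.5583, 0.0793, 0.3145]
ee_rot: [0.22, 3.11, -0.008]
force: [-0.7, -0.5, -0.3]
width: 0.459
t7.92 p [0.5583 0.0793 0.3145] F [-0.7 -0.5 -0.3] w 42.1
x [-0.99   0.141 -0.024] y [ 0.141  0.99  -0.003] z [ 0.023 -0.006 -1.   ] q [-0.52  0.28  0.36  1.67 -0.09  1.19  1.29]
shift units [ 0.06 -0.08  0.61]
```

```bash
python3 -m jog '[30,0.06,-0.08,0.25,0, 30,0,0,0.25,0, 30,0,0,0.15,0, 30,0,0,0,0]'
python3 - <<'E'
from h import *
rows([.557,.0765,.27])
E
python3 -m jog '[30,0.05,0,0.2,0, 30,0,0,0.2,0, 30,0,0,0,0]'
python3 - <<'E'
from h import *
rows([.558,.0765,.251])
w=get_image("wrist")[:,:,::-1];s=get_image("side")[:,:,::-1]
a=w[100:320,220:500];b=cv2.resize(s[70:220,270:420],(396,396),interpolation=2)
cv2.imwrite("pics/m6.png",np.hstack([cv2.resize(a,(392,396)),b]))
E
```

```text
clock: 8.25
position: [0.559, 0.0762, 0.2898]
ee_rot: [0.22, 3.102, -0.004]
force: [0.8, -0.1, -0.6]
width: 0.458
t8.25 p [0.559  0.0762 0.2898] F [ 0.8 -0.1 -0.6] w 42.0
x [-0.99   0.141 -0.032] y [ 0.141  0.99  -0.   ] z [ 0.031 -0.005 -0.999] q [-0.51  0.29  0.36  1.72 -0.1   1.12  1.3 ]
shift units [0.07 0.   0.49]
clock: 8.5
position: [0.5593, 0.0776, 0.2746]
ee_rot: [0.219, 3.098, 0.0]
force: [1.2, -0.8, -0.2]
width: 0.455
t8.50 p [0.5593 0.0776 0.2746] F [ 1.2 -0.8 -0.2] w 41.8
x [-0.989  0.14  -0.036] y [0.14  0.99  0.003] z [ 0.036 -0.002 -0.999] q [-0.51  0.3   0.36  1.74 -0.11  1.08  1.31]
shift units [ 0.05 -0.03  0.59]
```

View pics/m6.png

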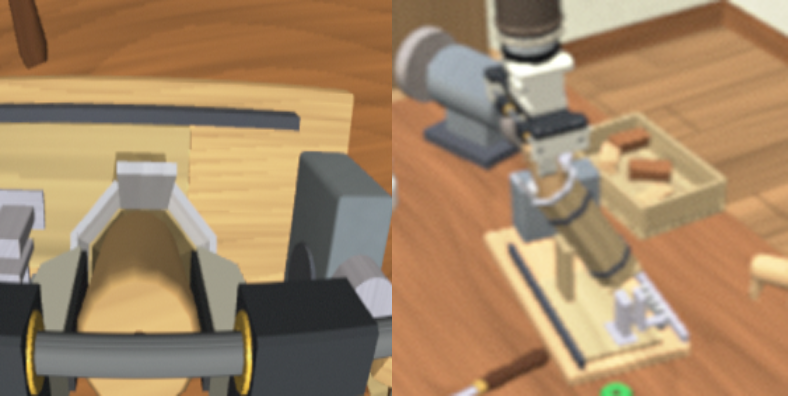

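The blank is inside the mouth and centred between the lip's sides (crop x≈140), with almost no force. I continue down.

```bash
python3 -m jog '[30,0.03,0,0.2,0, 30,0,0,0.2,0, 30,0,0,0.1,0, 30,0,0,0,0]'
python3 - <<'E'
from h import *
rows([.559,.0765,.251])
cv2.imwrite("pics/w7.png",get_image("wrist")[:,:,::-1])
E
```

```text
clock: 8.93
position: [0.5594, 0.0773, 0.2544]
ee_rot: [0.219, 3.096, 0.0]
force: [1.4, 0.7, 1.2]
width: 0.454
t8.93 p [0.5594 0.0773 0.2544] F [1.4 0.7 1.2] w 41.7
x [-0.989  0.141 -0.038] y [0.141 0.99  0.003] z [ 0.038 -0.002 -0.999] q [-0.51  0.32  0.35  1.77 -0.12  1.04  1.31]
shift units [ 0.01 -0.02  0.08]
```

```bash
python3 -m jog '[60,0,0,0,0, 60,0,0,0,0, 60,0,0,0,0, 60,0,0,0,0, 60,0,0,0,0, 60,0,0,0,0, 60,0,0,0,0, 60,0,0,0,0]'
python3 - <<'E'
from h import *
st()
w=get_image("wrist")[:,:,::-1];s=get_image("side")[:,:,::-1];w7=cv2.imread("pics/w7.png")
f=lambda w:cv2.resize(w[100:320,220:500],(392,308))
b=cv2.resize(s[70:220,270:420],(308,308),interpolation=2)
cv2.imwrite("pics/m8.png",np.vstack([np.hstack([f(w7),f(w)])[:, :784]]))
E
```

```text
clock: 9.65
position: [0.5577, 0.0771, 0.2541]
ee_rot: [0.22, 3.1, -0.001]
force: [-0.6, -0.3, 0.9]
width: 0.649
t9.65 p [0.5577 0.0771 0.2541] F [-0.6 -0.3  0.9] w 59.6
x [-0.989  0.141 -0.034] y [0.141 0.99  0.002] z [ 0.034 -0.003 -0.999] q [-0.51  0.32  0.35  1.77 -0.12  1.04  1.31]
```

View pics/m8.png

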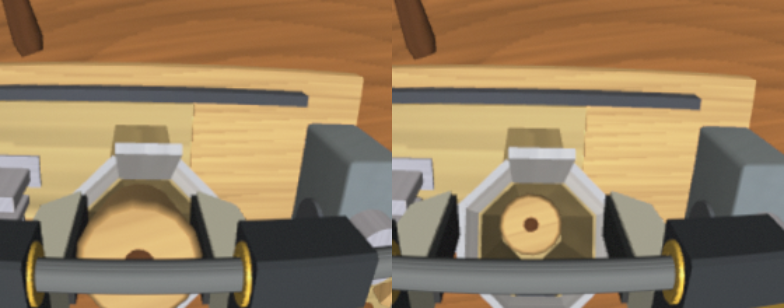

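The right half shows the long blank slid well down the tube, with its hole at (530,225). Now the short one.

```bash
python3 -m jog '[70,0,0,-0.5,0, 80,0,0,-0.9,0, 80,0,0,-0.9,0, 80,0,0,-0.9,0, 80,0,0,-0.5,0, 80,0.2,-0.9,0,0, 80,0.2,-0.9,0,0, 80,0.2,-0.9,0,0, 80,0.2,-0.9,0,0, 80,0.2,-0.9,0,0, 80,0.2,-0.9,0,0, 80,0.2,-0.9,0,0, 80,0.2,-0.9,0,0, 80,0.2,-0.9,0,0, 80,0,0,0.5,0,80,0,0,0.5,0,80,0,0,0,0]'
python3 - <<'E'
from h import *
rows([.443,-.25,.18]);c=camera_params("wrist")
w=get_image("wrist")[:,:,::-1];cv2.imwrite("pics/w9.png",w)
# light-wood blobs
h=cv2.cvtColor(w,cv2.COLOR_BGR2HSV);print("expect short at px",proj("wrist",[.443,-.25,.072],c).round())
E
```

```text
clock: 11.17
position: [0.4305, -0.2479, 0.3675]
ee_rot: [0.217, 3.093, -0.004]
force: [-0.7, -0.6, -0.8]
width: 0.872
t11.17 p [ 0.4305 -0.2479  0.3675] F [-0.7 -0.6 -0.8] w 80.1
x [-0.989  0.139 -0.041] y [0.14  0.99  0.001] z [ 0.041 -0.005 -0.999] q [-0.12  0.11  0.62  1.75 -0.08  1.26  1.95]
shift units [-0.12 -0.01  4.7 ]
expect short at px [319. 163.]
```

```bash
python3 -m jog '[80,-0.12,0,0.8,0, 80,0,0,0.9,0, 80,0,0,0.9,0, 80,0,0,0.9,0, 80,0,0,0.8,0, 80,0,0,0.3,0,80,0,0,0,0]'
python3 - <<'E'
from h import *
rows([.443,-.25,.062])
E
```

```text
clock: 11.8
position: [0.454, -0.2471, 0.1878]
ee_rot: [0.2, 3.078, -0.005]
force: [0.5, 0.4, 0.2]
width: 0.874
t11.80 p [ 0.454  -0.2471  0.1878] F [0.5 0.4 0.2] w 80.3
x [-0.99   0.129 -0.058] y [0.129 0.992 0.001] z [ 0.057 -0.007 -0.998] q [-0.04  0.32  0.57  1.99 -0.26  0.84  2.12]
shift units [ 0.44 -0.11  3.13]
```

```bash
python3 -m jog '[80,0.4,-0.11,0.4,0.1, 80,0,0,0.6,0, 80,0,0,0.6,0, 80,0.05,0,0.6,0, 80,0,0,0.4,0,80,0,0,0,0]'
python3 - <<'E'
from h import *
rows([.443,-.25,.062]);c=camera_params("wrist")
w=get_image("wrist")[:,:,::-1];cv2.imwrite("pics/w10.png",w);print(proj("wrist",[.443,-.25,.072],c).round())
m=((w[:,:,2].astype(int)-w[:,:,0]>40)&(w[:,:,2]>190)&(w[:,:,1]>140)).astype(np.uint8)
n,_,S,C=cv2.connectedComponentsWithStats(m)
for i in range(1,n):
    if S[i,4]>300:print(S[i],C[i].round())
E
```

```text
clock: 12.3
position: [0.4529, -0.2485, 0.0887]
ee_rot: [0.2, 3.063, -0.004]
force: [-0.3, 0.6, 0.2]
width: 0.872
t12.30 p [ 0.4529 -0.2485  0.0887] F [-0.3  0.6  0.2] w 80.0
x [-0.989  0.129 -0.072] y [0.13  0.992 0.002] z [ 0.072 -0.007 -0.997] q [ 0.07  0.47  0.46  2.09 -0.41  0.6   2.26]
shift units [ 0.29 -0.07  0.65]
[313. 246.]
[ 283  205   69   69 3211] [318. 241.]
[ 546  242   94   22 1183] [594. 252.]
[596 269  44  34 717] [624. 282.]
[224 309  30  32 681] [241. 326.]
```

```bash
python3 -m jog '[80,0.29,-0.03,0.3,0.1, 80,0,0,0.35,0, 60,0.05,0,0,0, 50,0,0,0,0]' 8
python3 - <<'E'
from h import *
rows([.443,-.25,.062])
E
```

```text
clock: 12.68
position: [0.448, -0.2494, 0.07]
ee_rot: [0.21, 3.05, -0.006]
force: [1.1, -0.3, 0.3]
width: 0.775
t12.68 p [ 0.448  -0.2494  0.07  ] F [ 1.1 -0.3  0.3] w 71.1
x [-0.987  0.137 -0.084] y [0.137 0.991 0.002] z [ 0.084 -0.009 -0.996] q [ 0.1   0.49  0.43  2.12 -0.45  0.53  2.3 ]
shift units [ 0.14 -0.03  0.19]
```

```bash
python3 -m jog '[65,0.14,-0.03,0.15,0, 50,0,0,0,0, 50,0,0,0,0, 30,0,0,0,0, 30,0,0,0,0, 30,0,0,0,0, 30,0,0,0,0, 30,0,0,0,0, 30,0,0,0,0]' 8
python3 - <<'E'
from h import *
rows([.443,-.25,.062])
E
```

```text
clock: 13.43
position: [0.4459, -0.2506, 0.0684]
ee_rot: [0.207, 3.043, -0.007]
force: [-0.5, -0.1, 0.3]
width: 0.46
t13.43 p [ 0.4459 -0.2506  0.0684] F [-0.5 -0.1  0.3] w 42.2
x [-0.987  0.135 -0.091] y [0.135 0.991 0.002] z [ 0.091 -0.011 -0.996] q [ 0.11  0.49  0.42  2.13 -0.46  0.52  2.31]
shift units [0.09 0.01 0.15]
```

```bash
python3 -m jog '[30,0,0,-0.4,0, 30,0,0,-0.9,0, 30,0,0,-0.9,0, 30,0,0,-0.9,0, 30,0,0,-0.9,0, 30,0,0,-0.9,0, 30,0,0,-0.9,0, 30,0,0,-0.9,0, 30,0,0,-0.9,0, 30,0,0,-0.9,0, 30,-0.2,0.86,0,0, 30,-0.2,0.86,0,0, 30,-0.2,0.86,0,0, 30,-0.2,0.86,0,0, 30,-0.2,0.86,0,0, 30,-0.2,0.86,0,0, 30,-0.2,0.86,0,0, 30,-0.2,0.86,0,0, 30,-0.2,0.86,0,0, 30,0,0,0,0]'
python3 - <<'E'
from h import *
rows([.557,.0765,.32])
E
```

```text
clock: 15.1
position: [0.5281, 0.0583, 0.4311]
ee_rot: [0.232, 3.044, -0.002]
force: [-0.7, 1.3, -0.6]
width: 0.46
t15.10 p [0.5281 0.0583 0.4311] F [-0.7  1.3 -0.6] w 42.3
x [-0.985  0.151 -0.088] y [0.151 0.988 0.006] z [ 0.088 -0.008 -0.996] q [-0.51  0.12  0.32  1.58 -0.01  1.37  1.23]
shift units [-0.4   0.54  2.83]
```

```bash
python3 -m jog '[30,-0.3,0.5,0.2,-0.1, 30,-0.1,0,0.6,0, 30,0,0,0.7,0, 30,0,0,0.7,0, 30,0,0,0.3,0, 30,0,0,0,0]'
python3 - <<'E'
from h import *
rows([.557,.0768,.29])
E
```

```text
clock: 15.6
position: [0.5569, 0.0791, 0.3281]
ee_rot: [0.205, 3.047, -0.003]
force: [-0.4, -0.4, -0.0]
width: 0.465
t15.60 p [0.5569 0.0791 0.3281] F [-0.4 -0.4 -0. ] w 42.7
x [-0.987  0.133 -0.088] y [0.134 0.991 0.004] z [ 0.088 -0.008 -0.996] q [-0.5   0.23  0.31  1.7  -0.05  1.14  1.25]
shift units [ 0.07 -0.06  0.95]
```

```bash
python3 -m jog '[30,0.07,-0.06,0.3,0.1, 30,0.02,0,0.3,0, 30,0.02,0,0.2,0, 30,0,0,0,0]'
python3 - <<'E'
from h import *
rows([.558,.0768,.27])
E
python3 -m jog '[30,0.04,0,0.2,0, 30,0.04,0,0.2,0, 30,0,0,0,0]'
python3 - <<'E'
from h import *
rows([.558,.077,.254])
E
```

```text
clock: 15.93
position: [0.5552, 0.0762, 0.2962]
ee_rot: [0.223, 3.045, -0.002]
force: [-0.0, 0.0, -0.7]
width: 0.458
t15.93 p [0.5552 0.0762 0.2962] F [-0.   0.  -0.7] w 42.0
x [-0.985  0.145 -0.088] y [0.145 0.989 0.005] z [ 0.088 -0.008 -0.996] q [-0.5   0.24  0.31  1.76 -0.06  1.07  1.25]
shift units [-0.01  0.02  0.66]
clock: 16.18
position: [0.5573, 0.0765, 0.2838]
ee_rot: [0.223, 3.034, 0.002]
force: [-0.4, 0.7, -0.6]
width: 0.455
t16.18 p [0.5573 0.0765 0.2838] F [-0.4  0.7 -0.6] w 41.7
x [-0.984  0.146 -0.098] y [0.146 0.989 0.009] z [ 0.099 -0.006 -0.995] q [-0.49  0.25  0.31  1.78 -0.06  1.02  1.25]
shift units [0.06 0.01 0.74]
```

```bash
python3 -m jog '[30,0.04,0,0.25,0, 30,0.04,0,0.25,0, 30,0.02,0,0.2,0, 30,0,0,0,0]'
python3 - <<'E'
from h import *
rows([.5575,.077,.252])
w=get_image("wrist")[:,:,::-1];s=get_image("side")[:,:,::-1]
b=cv2.resize(s[70:220,270:420],(308,308),interpolation=2)
cv2.imwrite("pics/m11.png",np.hstack([cv2.resize(w[100:320,220:500],(392,308)),b]))
E
```

```text
clock: 16.52
position: [0.5596, 0.0773, 0.2576]
ee_rot: [0.222, 3.025, 0.007]
force: [0.8, 0.1, -1.2]
width: 0.448
t16.52 p [0.5596 0.0773 0.2576] F [ 0.8  0.1 -1.2] w 41.1
x [-0.983  0.146 -0.108] y [0.146 0.989 0.012] z [ 0.108 -0.004 -0.994] q [-0.49  0.27  0.3   1.82 -0.07  0.95  1.26]
shift units [ 0.07 -0.02  0.13]
```

View pics/m11.png

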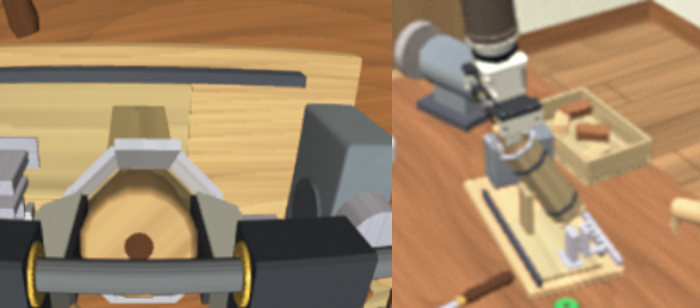

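The blank sits in the mouth in line with it, its top face tilted to the camera (hole at (138,245)). I release it.

```bash
python3 -m jog '[60,0,0,0.08,0, 60,0,0,0,0, 60,0,0,0,0, 60,0,0,0,0, 60,0,0,0,0, 60,0,0,0,0, 60,0,0,0,0, 60,0,0,0,0]'
python3 - <<'E'
from h import *
st()
w=get_image("wrist")[:,:,::-1];cv2.imwrite("pics/w12.png",w);s=get_image("side")[:,:,::-1]
b=cv2.resize(s[100:260,280:440],(440,440),interpolation=2)
cv2.imwrite("pics/m12.png",np.hstack([cv2.resize(w[120:280,260:380],(330,440)),b]))
E
```

```text
clock: 17.28
position: [0.5581, 0.0773, 0.2544]
ee_rot: [0.222, 3.029, 0.006]
force: [-0.0, 0.4, -0.7]
width: 0.654
t17.28 p [0.5581 0.0773 0.2544] F [-0.   0.4 -0.7] w 60.0
x [-0.984  0.146 -0.103] y [0.145 0.989 0.011] z [ 0.104 -0.004 -0.995] q [-0.49  0.28  0.3   1.83 -0.07  0.95  1.26]
```

View pics/m12.png

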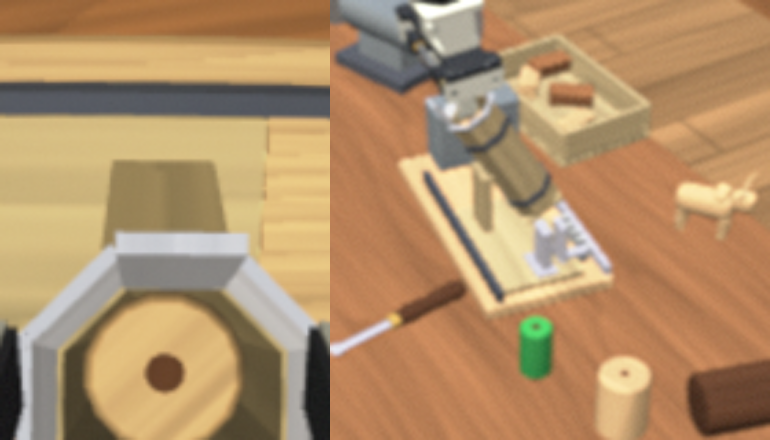

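The short blank lies in the tube below the lip (top hole at (165,372)), and the carriage stands still. Next I go up, over to the tab, and make a +90° turn (joint 7 has room that way).

```bash
python3 -m jog '[65,0,0,-0.5,0, 65,0,0,-0.9,0, 65,0,0,-0.9,0, 65,0,0,-0.9,0, 65,-0.6,-0.72,-0.2,0, 65,-0.6,-0.72,0,0, 65,-0.6,-0.72,0,0, 65,-0.6,-0.72,0,0, 65,0,0,0,0]'
python3 - <<'E'
from h import *
st()
E
python3 -m jog '[65,0,0,0,1, 65,0,0,0,1, 65,0,0,0,1, 65,0,0,0,1, 65,0,0,0,1, 65,0,0,0,1, 65,0,0,0,1, 65,0,0,0,1, 65,0,0,0,1, 65,0,0,0,1, 65,0,0,0,1, 65,0,0,0,1, 65,0,0,0,1, 65,0,0,0,1, 65,0,0,0,1,65,0,0,0,0]'
python3 - <<'E'
from h import *
rows([.621,-.05,.2])
E
```

```text
clock: 18.13
position: [0.6229, -0.0508, 0.406]
ee_rot: [0.205, 3.03, 0.005]
force: [-1.2, -0.7, -0.0]
width: 0.709
t18.13 p [ 0.6229 -0.0508  0.406 ] F [-1.2 -0.7 -0. ] w 65.1
x [-0.985  0.134 -0.104] y [0.134 0.991 0.01 ] z [ 0.105 -0.004 -0.994] q [-0.3   0.3   0.41  1.43 -0.12  1.33  1.55]
clock: 19.47
position: [0.6232, -0.0558, 0.4046]
ee_rot: [2.398, 1.917, 0.117]
force: [0.4, 1.4, 0.5]
width: 0.704
t19.47 p [ 0.6232 -0.0558  0.4046] F [0.4 1.4 0.5] w 64.6
x [0.219 0.976 0.016] y [ 0.97  -0.22   0.102] z [ 0.103 -0.007 -0.995] q [-0.51  0.33  0.73  1.45 -0.24  1.34  0.  ]
shift units [ 0.05 -0.61  5.08]
```

```bash
python3 -m jog '[65,0,-0.2,0.4,-0.4, 65,0,-0.2,0.7,-0.35, 65,0.05,-0.1,0.8,0, 65,0,0,0.8,0, 65,0,0,0.7,0, 65,0,0,0.3,0, 65,0,0,0,0,65,0,0,0,0]'
python3 - <<'E'
from h import *
rows([.621,-.05,.15]);c=camera_params("wrist");np.save("w13c.npy",c,allow_pickle=True)
w=get_image("wrist")[:,:,::-1].copy();cv2.imwrite("pics/w13.png",w);print(c["xyz"])
q=proj("wrist",[.621,-.05,.111],c);print(q);x,y=[int(i) for i in q]
cr=cv2.resize(w[y-100:y+100,x-130:x+130],None,fx=3,fy=3,interpolation=2)
cv2.circle(cr,(390,300),4,(0,0,255),1);cv2.imwrite("pics/c13.png",cr);print("off",x-130,y-100)
E
```

```text
clock: 20.13
position: [0.6198, -0.0505, 0.2511]
ee_rot: [2.282, 2.044, 0.115]
force: [-0.3, -1.0, 0.2]
width: 0.71
t20.13 p [ 0.6198 -0.0505  0.2511] F [-0.3 -1.   0.2] w 65.2
x [0.11  0.994 0.005] y [ 0.988 -0.109  0.107] z [ 0.107 -0.007 -0.994] q [-0.47  0.41  0.65  1.72 -0.3   1.    0.17]
shift units [ 0.   -0.24  2.52]
[0.61420304 0.03428734 0.38317132]
[304.65571543 195.41212209]
off 174 95
```

View pics/c13.png

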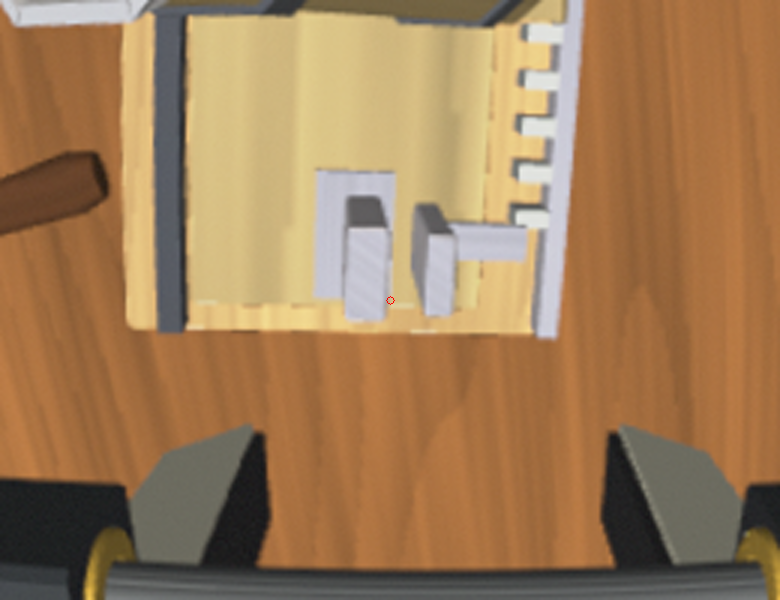

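Tops in the crop: post x 345–388, tab x 418–455, both y ≈230–318. The grip point is therefore at (402,274), about 4 mm and 9 mm from my marker.

Run:
```python
from h import *
c=np.load("w13c.npy",allow_pickle=True).item()
P=lambda u,v:onplane("wrist",174+u/3,95+v/3,.111,c)
g=P(402,274);print("grip",g.round(4),"outer span",np.linalg.norm(P(345,274)-P(455,274)).round(4),"len",np.linalg.norm(P(367,230)-P(367,318)).round(4))
xs=np.array([.99,-.144,0])
t=np.array([g[0],g[1],0])-.003*xs
for z in(.16,.10):rows([t[0],t[1],z])
```

```text
grip [ 0.6251 -0.0418  0.111 ] outer span 0.0336 len 0.0277
t20.18 p [ 0.6199 -0.0504  0.2514] F [ 0.2  0.2 -0.1] w 65.1
x [0.11  0.994 0.005] y [ 0.988 -0.11   0.107] z [ 0.107 -0.007 -0.994] q [-0.47  0.41  0.65  1.72 -0.3   1.    0.17]
shift units [ 0.22 -0.21  2.28]
t20.18 p [ 0.6199 -0.0504  0.2514] F [ 0.2  0.2 -0.1] w 65.1
x [0.11  0.994 0.005] y [ 0.988 -0.11   0.107] z [ 0.107 -0.007 -0.994] q [-0.47  0.41  0.65  1.72 -0.3   1.    0.17]
shift units [ 0.21 -0.38  3.77]
```

```bash
python3 -m jog '[65,0.1,-0.2,0.4,0.33, 65,0,-0.05,0.6,0, 65,0,0,0.6,0, 65,0,0,0.5,0, 65,0,0,0.2,0, 65,0,0,0,0]'
python3 - <<'E'
from h import *
rows([.622,-.0455,.10])
E
```

```text
clock: 20.68
position: [0.6273, -0.0461, 0.1664]
ee_rot: [2.303, 2.005, 0.139]
force: [-0.9, -1.0, 0.1]
width: 0.708
t20.68 p [ 0.6273 -0.0461  0.1664] F [-0.9 -1.   0.1] w 65.0
x [0.137 0.991 0.012] y [ 0.983 -0.137  0.124] z [ 0.124 -0.005 -0.992] q [-0.43  0.51  0.6   1.81 -0.39  0.81  0.21]
shift units [-0.02 -0.34  1.63]
```

```bash
python3 -m jog '[65,0,-0.34,0.4,0, 65,0,0,0.5,0, 65,0,0,0.4,0, 65,0,0,0.2,0, 65,0,0,0,0]'
python3 - <<'E'
from h import *
rows([.622,-.0455,.10])
E
```

```text
clock: 21.1
position: [0.6275, -0.0449, 0.1125]
ee_rot: [2.293, 2.003, 0.154]
force: [-0.4, 0.3, -0.8]
width: 0.707
t21.10 p [ 0.6275 -0.0449  0.1125] F [-0.4  0.3 -0.8] w 64.9
x [0.133 0.991 0.015] y [ 0.982 -0.134  0.137] z [ 0.137 -0.004 -0.991] q [-0.39  0.56  0.54  1.87 -0.46  0.69  0.27]
shift units [-0.04 -0.18  0.29]
```

```bash
python3 -m jog '[60,0,-0.16,0.2,0, 55,0,0,0.08,0, 50,0,0,0,0, 45,0,0,0,0, 45,0,0,0,0]' 20
python3 - <<'E'
from h import *
rows([.621,-.0455,.10])
E
python3 -m jog '[42,0,0,0,0, 40,0,0,0,0, 40,0,0,0,0]'
python3 - <<'E'
from h import *
rows([.621,-.0455,.10])
w=get_image("wrist")[:,:,::-1];cv2.imwrite("pics/w14.png",w)
E
```

```text
clock: 21.52
position: [0.625, -0.0443, 0.1044]
ee_rot: [2.289, 2.001, 0.162]
force: [-0.1, -0.5, -0.7]
width: 0.499
t21.52 p [ 0.625  -0.0443  0.1044] F [-0.1 -0.5 -0.7] w 45.8
x [0.132 0.991 0.016] y [ 0.981 -0.133  0.143] z [ 0.143 -0.003 -0.99 ] q [-0.38  0.57  0.53  1.89 -0.47  0.66  0.28]
shift units [-0.04 -0.11  0.09]
clock: 21.77
position: [0.6246, -0.0442, 0.105]
ee_rot: [2.289, 2.001, 0.162]
force: [-2.0, -0.0, -0.8]
width: 0.44
t21.77 p [ 0.6246 -0.0442  0.105 ] F [-2.  -0.  -0.8] w 40.4
x [0.132 0.991 0.016] y [ 0.981 -0.133  0.142] z [ 0.143 -0.003 -0.99 ] q [-0.39  0.57  0.53  1.89 -0.47  0.66  0.28]
shift units [-0.05 -0.1   0.11]
```

```bash
python3 -m jog '[38,0,-0.1,0.08,0, 36,0,0,0,0, 36,0,0,0,0, 36,0,0,0,0]' 20
python3 - <<'E'
from h import *
rows([.621,-.0455,.10])
E
python3 -m jog '[33,0,-0.05,0,0, 30,0,0,0,0, 30,0,0,0,0, 30,0,0,0,0]'
python3 - <<'E'
from h import *
rows([.621,-.0455,.10])
E
```

```text
clock: 22.15
position: [0.6227, -0.0439, 0.1019]
ee_rot: [2.287, 1.999, 0.165]
force: [-0.3, 0.8, 1.8]
width: 0.39
t22.15 p [ 0.6227 -0.0439  0.1019] F [-0.3  0.8  1.8] w 35.8
x [0.133 0.991 0.016] y [ 0.98  -0.134  0.146] z [ 0.147 -0.003 -0.989] q [-0.38  0.57  0.52  1.9  -0.47  0.64  0.28]
shift units [-0.05 -0.04  0.04]
clock: 22.48
position: [0.6199, -0.0435, 0.1017]
ee_rot: [2.288, 2.0, 0.165]
force: [-0.1, 0.3, 1.5]
width: 0.328
t22.48 p [ 0.6199 -0.0435  0.1017] F [-0.1  0.3  1.5] w 30.1
x [0.133 0.991 0.017] y [ 0.98  -0.134  0.145] z [ 0.146 -0.003 -0.989] q [-0.39  0.56  0.52  1.9  -0.47  0.64  0.28]
shift units [-0.05  0.03  0.05]
```

```bash
python3 -m jog '[20,0,0,0,0, 15,0,0,0,0, 15,0,0,0,0, 15,0,0,0,0, 15,0,0,0,0, 15,0,0,0,0]' 25
python3 - <<'E'
from h import *
rows([.621,-.0455,.10])
w=get_image("wrist")[:,:,::-1];cv2.imwrite("pics/w15.png",w);s=get_image("side")[:,:,::-1];cv2.imwrite("pics/s15.png",s)
E
```

```text
clock: 22.98
position: [0.6195, -0.0435, 0.1016]
ee_rot: [2.289, 1.999, 0.165]
force: [-1.0, -0.1, 2.6]
width: 0.313
t22.98 p [ 0.6195 -0.0435  0.1016] F [-1.  -0.1  2.6] w 28.7
x [0.134 0.991 0.017] y [ 0.98  -0.135  0.144] z [ 0.145 -0.003 -0.989] q [-0.39  0.56  0.52  1.9  -0.47  0.64  0.28]
shift units [-0.04  0.04  0.05]
```

Pinched: the width stalls at 28.7 mm, where fully pressed is 28 and the release point is 30. The lateral force is low. Now I slide along tool +x.

```bash
python3 -m jog '[15,0.2,0,0,0, 15,0.25,0,0,0, 15,0.25,0,0,0, 15,0,0,0,0]'
python3 - <<'E'
from h import *
p,M=st();print("along",(p-np.array([.6195,-.0435,.1016]))@np.array([.144,.99,0]))
E
```

```text
clock: 23.42
position: [0.624, -0.0165, 0.1017]
ee_rot: [2.29, 1.994, 0.162]
force: [-0.3, 3.4, 3.0]
width: 0.314
t23.42 p [ 0.624  -0.0165  0.1017] F [-0.3  3.4  3. ] w 28.9
x [0.137 0.99  0.014] y [ 0.98  -0.137  0.146] z [ 0.146 -0.006 -0.989] q [-0.44  0.57  0.54  1.9  -0.47  0.64  0.23]
along 0.02740769353254408
```

```bash
python3 -m jog '[15,0.25,0,0,0, 15,0.25,0,0,0, 15,0.25,0,0,0, 15,0.25,0,0,0, 15,0.2,0,0,0, 15,0.15,0,0,0, 15,0.1,0,0,0, 15,0,0,0,0]'
python3 - <<'E'
from h import *
p,M=st();print("along",(p-np.array([.6195,-.0435,.1016]))@np.array([.144,.99,0]))
E
```

```text
clock: 24.08
position: [0.6339, 0.0455, 0.1017]
ee_rot: [2.285, 1.992, 0.16]
force: [3.3, -1.3, -4.4]
width: 0.316
t24.08 p [0.6339 0.0455 0.1017] F [ 3.3 -1.3 -4.4] w 29.1
x [0.136 0.991 0.01 ] y [ 0.98  -0.136  0.149] z [ 0.149 -0.01  -0.989] q [-0.56  0.59  0.56  1.87 -0.46  0.65  0.12]
along 0.09016000115459331
```

```bash
python3 -m jog '[15,0.15,0,0,0, 15,0.15,0,0,0]'
python3 - <<'E'
from h import *
p,M=st();print("along",(p-np.array([.6195,-.0435,.1016]))@np.array([.144,.99,0]))
s=get_image("side")[:,:,::-1];cv2.imwrite("pics/s16.png",s)
E
```

```text
clock: 24.25
position: [0.6341, 0.0462, 0.1019]
ee_rot: [2.289, 1.977, 0.146]
force: [0.3, -19.3, -3.2]
width: 0.317
t24.25 p [0.6341 0.0462 0.1019] F [  0.3 -19.3  -3.2] w 29.1
x [ 0.145  0.989 -0.001] y [ 0.978 -0.143  0.149] z [ 0.147 -0.023 -0.989] q [-0.58  0.59  0.57  1.87 -0.45  0.66  0.09]
along 0.09086049880555984
```

It is at the end stop: travel 90.9 mm against 90, with 19 N push back. I let go there.

```bash
python3 -m jog '[32,0,0,0,0, 36,0,0,0,0, 42,0,0,0,0, 50,0,0,0,0, 60,0,0,0,0, 65,0,0,0,0, 65,0,0,0,0, 65,0,0,0,0, 65,0,0,0,0]'
python3 - <<'E'
from h import *
st()
E
```

```text
clock: 25.05
position: [0.6345, 0.045, 0.1037]
ee_rot: [2.292, 1.973, 0.149]
force: [0.1, 1.0, 0.1]
width: 0.706
t25.05 p [0.6345 0.045  0.1037] F [0.1 1.  0.1] w 64.8
x [0.148 0.989 0.   ] y [ 0.978 -0.147  0.15 ] z [ 0.148 -0.022 -0.989] q [-0.58  0.59  0.58  1.87 -0.45  0.66  0.09]
```

```bash
python3 -m jog '[65,0,0.03,-0.2,0, 65,0,0.04,-0.3,0, 65,0,0.05,-0.4,0, 65,0,0.05,-0.6,0, 65,0,0,-0.8,0, 65,0,0,-0.9,0, 65,0,0,-0.9,0, 65,0,0,-0.9,0, 65,0,0,-0.9,0, 65,0,0,-0.9,0, 65,-0.9,0,0,0, 65,-0.9,0,0,0, 65,-0.9,0,0,0, 65,-0.9,0,0,0, 65,-0.9,0,0,0, 65,-0.9,0,0,0, 65,-0.9,0,0,0, 65,-0.9,0,0,0, 65,-0.9,0,0,0,65,0,0,0,0]'
python3 - <<'E'
from h import *
st()
t=get_image("top")[:,:,::-1];s=get_image("side")[:,:,::-1];cv2.imwrite("pics/t17.png",t);cv2.imwrite("pics/s17.png",s)
a=cv2.resize(t[85:275,150:430],(560,380),interpolation=2);b=cv2.resize(s[110:240,290:420],(230,230),interpolation=2)
b=cv2.copyMakeBorder(b,0,150,0,0,cv2.BORDER_CONSTANT);cv2.imwrite("pics/m17.png",np.hstack([a,b]))
E
```

```text
clock: 26.72
position: [0.5422, -0.2861, 0.4092]
ee_rot: [2.285, 1.966, 0.167]
force: [-1.2, 0.1, -0.2]
width: 0.709
t26.72 p [ 0.5422 -0.2861  0.4092] F [-1.2  0.1 -0.2] w 65.1
x [0.149 0.989 0.004] y [ 0.975 -0.147  0.164] z [ 0.163 -0.021 -0.986] q [-0.22  0.29  0.89  1.52 -0.32  1.29  0.55]
```

The viewer limit is reached, so I check with numbers: the displacement of the tube and post in the top view, and whether anything else changed against the first picture.

Run:
```python
from h import *
a=cv2.imread("pics/top0.png");b=cv2.imread("pics/t17.png")
def mt(x,y,w,h,z,img=b):
    r=cv2.matchTemplate(img[90:200,190:350],a[y:y+h,x:x+w],cv2.TM_CCOEFF_NORMED);_,v,_,l=cv2.minMaxLoc(r)
    n=(l[0]+190,l[1]+90);d=onplane("top",n[0]+w/2,n[1]+h/2,z)-onplane("top",x+w/2,y+h/2,z)
    print(n,"score",round(v,2),"moved",(d@[.144,.99,0]).round(4),(d@[.99,-.144,0]).round(4))
mt(268,138,30,30,.225);mt(314,130,22,26,.11)
# post-tab gap rows: grey profile along x at post/tab column, before/after
d=cv2.GaussianBlur(cv2.absdiff(a,b),(5,5),0).max(2)>40
n,_,S,C=cv2.connectedComponentsWithStats(d.astype(np.uint8))
for i in range(1,n):
    if S[i,4]>15:print(S[i],C[i].round())
for n_,u,v in(("thick",410,165),("green",368,177),("gouge",317,195),("ox",225,240),("jar",163,192)):
    print(n_,cv2.absdiff(a,b)[v-8:v+8,u-8:u+8].mean().round(1))
```

```text
(239, 134) score 0.42 moved 0.0852 0.0001
(287, 126) score 0.88 moved 0.0857 0.001
[239 117  36  45 874] [258. 137.]
[273 121  32  43 834] [287. 141.]
[436 121  50  66 626] [461. 153.]
[321 130   8  13  57] [325. 137.]
[367 135  10   9  52] [372. 139.]
[318 143  14  10 104] [324. 148.]
[ 315  146  119  175 3633] [369. 244.]
[314 156  16   5  33] [323. 158.]
[276 165   6   4  16] [279. 167.]
[405 249  12  13  38] [410. 255.]
[ 53 273   8   7  34] [ 56. 276.]
[   65   272   221   128 11514] [159. 354.]
[   0  292   68   70 2638] [ 30. 327.]
[349 293  34  32 133] [365. 308.]
[307 299  10   9  49] [312. 303.]
[283 306  11  11  88] [288. 311.]
[308 318  21  10  53] [317. 321.]
[296 320  40  21 363] [313. 333.]
[268 328  46  41 786] [288. 350.]
[331 350   9  29 135] [335. 363.]
[295 354  25  26 413] [308. 367.]
[317 380  13  11  78] [325. 385.]
thick 44.7
green 2.5
gouge 2.8
ox 3.5
jar 4.1
```

```bash
python3 -m jog '[65,0.6,-0.6,0,0, 65,0.8,-0.6,0,0, 65,0.8,-0.6,0,0, 65,0.8,-0.6,0,0, 65,0.8,-0.6,0,0, 65,0.8,-0.6,0,0, 65,0.8,-0.6,0,0, 65,0.8,-0.5,0,0, 65,0.4,0,0,0, 65,0,0,0,0]'
python3 - <<'E'
from h import *
st()
a=cv2.imread("pics/top0.png");b=get_image("top")[:,:,::-1].copy();s=get_image("side")[:,:,::-1].copy();s0=cv2.imread("pics/side0.png");cv2.imwrite("pics/t18.png",b)
cv2.imwrite("pics/s18.png",s)
for nm,A,B in(("top",a,b),("side",s0,s)):
    d=cv2.GaussianBlur(cv2.absdiff(A,B),(5,5),0).max(2)>40
    n,_,S,C=cv2.connectedComponentsWithStats(d.astype(np.uint8))
    print(nm,[(S[i].tolist()) for i in range(1,n) if S[i,4]>25 and S[i,1]<260])
# subpixel shift of post/tab patch
f=4;A=cv2.resize(a,None,fx=f,fy=f,interpolation=2);B=cv2.resize(b,None,fx=f,fy=f,interpolation=2)
for (x,y,w,h,z,nm) in((318,145,18,12,.111,"post"),(320,134,13,9,.111,"tab"),(316,131,20,24,.11,"both"),(272,140,26,26,.225,"rim")):
    r=cv2.matchTemplate(B[360:800,760:1400],A[y*f:(y+h)*f,x*f:(x+w)*f],cv2.TM_CCOEFF_NORMED);_,v,_,l=cv2.minMaxLoc(r)
    nx,ny=(l[0]+760)/f,(l[1]+360)/f;d=onplane("top",nx+w/2,ny+h/2,z)-onplane("top",x+w/2,y+h/2,z)
    print(nm,round(v,2),"along",(d@[.144,.99,0]).round(4),"across",(d@[.99,-.144,0]).round(4))
E
```

```text
clock: 27.65
position: [0.3902, 0.0255, 0.3797]
ee_rot: [2.257, 1.993, 0.178]
force: [0.9, -0.5, -0.7]
width: 0.711
t27.65 p [0.3902 0.0255 0.3797] F [ 0.9 -0.5 -0.7] w 65.3
x [0.123 0.992 0.005] y [ 0.978 -0.122  0.172] z [ 0.171 -0.016 -0.985] q [-0.77 -0.22  0.41  2.    0.17  1.19 -0.53]
top [[239, 117, 36, 46, 892], [273, 121, 32, 41, 787], [321, 130, 8, 12, 55], [367, 135, 10, 10, 58], [317, 143, 15, 10, 109], [250, 183, 79, 119, 2487], [383, 194, 10, 10, 64]]
side [[47, 0, 4, 8, 27], [55, 0, 26, 23, 393], [114, 0, 7, 14, 71], [155, 0, 127, 154, 6193], [122, 2, 44, 91, 2070], [71, 38, 13, 11, 80], [247, 66, 65, 66, 1651], [130, 96, 45, 132, 2459], [295, 109, 6, 11, 45], [167, 118, 5, 16, 44], [307, 119, 66, 81, 1294], [119, 126, 24, 11, 63], [336, 145, 9, 9, 31], [182, 171, 25, 47, 707], [381, 199, 11, 14, 99], [174, 210, 17, 12, 143], [153, 213, 14, 14, 94], [340, 234, 12, 10, 102]]
post 0.93 along 0.0848 across 0.0011
tab 0.89 along 0.0858 across 0.0018
both 0.91 along 0.0849 across 0.0011
rim 0.57 along 0.0876 across 0.0012
```

The numeric checks agree: the carriage is at the feed place, the tab is out, and only the two blanks' spots, the carriage and the arm differ from the first picture. I hand in.

```bash
python3 -c "
from cell import *
print(sign_off())"
```

```text
the job is handed in; nothing more can be done
None
```

The job is done and handed in at about 28 s of the 64 s. Both slim blanks are in the feed tube, long one first and short one on top. The carriage is at the feed head with the tab let go.

**Blanks:** Each was lowered against the tube's tongue so that it swung into line between the pads, then let go. Wrist pictures showed each one slide down, the short one ending below the lip.

**Carriage:** The tab was pinched to 28.7–29.1 mm, where it frees at 30. By the tool's position the carriage travelled 90.9 mm and met the end stop with about 19 N. I let go there.

**Last checks, by numbers only, because the picture limit was reached:**
- The thick blank, the green look-alike, the mallet, the gouges, the jar and the ox show no change from the first picture. The near gouge was checked one frame earlier, as the arm hid it in the last one.
- The tab moved with the post, with no sign of still being pressed in.
- **Disagreement:** patch matching in the top picture gave only 85–88 mm of travel against 90. I put this down to perspective and coarse pixels, because the tool's position and the end-stop contact agree with 90 mm.
- I did not nudge the carriage to prove that it is locked.

The tool also tilted slowly, reaching about 8° at the pinch and 10° by the end, and this could not be corrected with the moves available.

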